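# Make up two grinding-wheel sets on spindle stands

### The arm

A 7-joint arm with a two-finger parallel gripper is mounted at the origin on the work surface. World frame = base frame: x ahead of the robot, y to its left, z up, the work surface at z = 0. Lengths are in m, angles in rad, forces in N, time in s.
With the tool pointing down it reaches from about 0.4 to 0.85 m from the base axis. Payload 6.9 kg.
Tool frame: the origin (TCP) lies between the finger pads; the fingertips stand 19 mm ahead of it and the grasp point (between the pads) is the TCP; z points along the fingers, y is the line along which they close (so a half turn about z gives the same grasp; the last joint's range is limited). The gripper opens to 85 mm and grips with 20 to 120 N. Pads are 22 mm wide; open, the fingers measure 114 mm over their backs; the gripper's body (76 mm by 85 mm) begins 54 mm behind the grasp point. The pads swing forward as they close: fully open they stand 13 mm farther back than shut.
Start: joints at [1.421, 0.507, -0.238, 1.5, 0.126, 1.149, -0.155], TCP at [0.158, -0.605, 0.25] pointing down, gripper open.
Joint ranges: [-3.08, 3.08], [-0.24, 2.05], [-1.43, 1.35], [0, 2.5], [-1.52, 4.66], [0.17, 1.96], [-2.89, 2.89]. Speed limits (rad/s): [2.39, 2.39, 3.14, 3.14, 3.14, 3.14, 3.14].

### API

Orientations are given as a unit quaternion [x, y, z, w].
In Python, from station import bot, hand, solver, viewer gives the robot as it stands. Calls block until the motion is done:
- bot.move_to(position, orientation): joint-space move of the TCP to a pose.
- bot.servo_line(position, rot=None, vel=0.15): straight line of the TCP; rot=None keeps the orientation; vel is the mean speed in m/s.
- bot.movej(angles): joint-space move.
- hand.let_go() and hand.gripper_close(grasp_force=None): open the fingers fully, or close them until they stop; grasp_force is the grip in N (None keeps the last).
- bot.hold(seconds).
- solver.solve_ik(position, orientation): joint angles nearest the present ones, or None.
- viewer.capture(name): name is "side" or "top" or "wrist"; returns the picture (480x640x3 uint8, blue, green, red); there is no depth.
- viewer.camera_info(name): a dict with "fovy" (degrees; the focal length in pixels is half the picture's height over the tangent of half this angle, whatever the lens; pixels are square), "cx", "cy" (the principal point, pixels), "rvec" (rotation vector, rad) and "tvec" (3), from world to camera coordinates, as OpenCV has them. Camera axes: x right, y down, z forward; pixel columns grow to the right and rows downward; lengths in m; the calibration is good to about 2 mm. A picture is of the moment at which its call begins: read the wrist's pose just before it. camera_info takes no time and is no camera call; for the wrist camera it gives the pose at the moment of the call.
A pose or a line that the arm cannot do raises bot.MotionError and nothing moves.
- bot.hand_in(): hands the job in; it is judged then, once.
Readings, each from a call of its own:
- bot.read_time_s(): time.
- bot.read_joint_positions(): joint angles.
- bot.read_joint_vel(): joint speeds.
- bot.read_joint_torque(): joint torques, N m.
- bot.read_tool_pos(): TCP position.
- bot.read_orientation(): TCP orientation.
- bot.read_wrist_force(): force on the tool from outside, world axes, zero at the start.
- bot.read_ft_torque(): the same for the moment, N m.
- bot.read_opening(): finger opening in m.
- bot.read_gripper_force(): force on a finger pad.
Only numpy, scipy, OpenCV 4.12 (cv2) and the standard library are available. Lean on these libraries where they do the work, as an engineer would, in place of code of your own. Each camera call takes 0.05 s, during which the arm holds its last target. There are 200 camera calls.

### The job

Make up the two wheel sets on the spindle stands. On the stand with the red base, thread the dark iron flange first, then the green wheel, then the brass collar on top; on the stand with the blue base, thread the pink wheel and then the white collar. Lower each piece down the spindle rather than letting it drop, leave every piece lying flat on the one below, and do not disturb the jar, the polishing bar or the brush.

Things in the scene. Friction and masses are not known exactly. Their poses are not given: they have to be found in the camera images.
- flange: Dark, nearly black iron flange ring with six small bright dots on top, 58 mm outer diameter, 14 mm high, about 0.16 kg. Upright ring with a straight 24 mm through bore, lying flat. Origin: centre of its underside; z up along the bore.
- green_wheel: Dark green abrasive wheel, 64 mm outer diameter, 17 mm high in all: 15 mm of full-width wheel topped by a 2 mm high pale paper washer of 40 mm diameter. About 0.11 kg. Upright ring with a straight 24 mm through bore, lying flat. Origin: centre of its underside; z up along the bore.
- pink_wheel: Pink abrasive wheel, 62 mm outer diameter, 17 mm high in all: 15 mm of full-width wheel topped by a 2 mm high pale paper washer of 40 mm diameter. About 0.11 kg. Upright ring with a straight 24 mm through bore, lying flat. Origin: centre of its underside; z up along the bore.
- brass_collar: Knurled brass (orange-gold) collar, 42 mm outer diameter, 14 mm high, about 0.07 kg. Upright ring with a straight 24 mm through bore, lying flat. Origin: centre of its underside; z up along the bore.
- white_collar: Knurled white plastic collar, 42 mm outer diameter, 14 mm high, about 0.07 kg. Upright ring with a straight 24 mm through bore, lying flat. Origin: centre of its underside; z up along the bore.
- red_spindle: Fixed spindle stand with a round red base, 74 mm diameter and 12 mm high, and a bare upright 10 mm spindle in its middle that ends in a short blunt cone, its tip 70 mm above the table. Origin: centre of the base's underside, on the table; z up along the spindle.
- blue_spindle: The same spindle stand with a blue base: base 74 mm diameter and 12 mm high, 10 mm spindle with its tip 70 mm above the table. Origin: centre of the base's underside, on the table; z up along the spindle.
- jar: Bystander: loose amber jar with a black cap, 58 mm diameter, 70 mm high, standing at the far side. Origin: centre of its underside.
- compound_bar: Bystander: loose red-brown bar of polishing compound, 45 x 75 x 26 mm, at the far side. Origin: centre of its underside.
- brush: Bystander: loose hand brush lying flat at the far side, long axis along its own x, handle to -x. Origin: centre of its underside.

How it is judged:
At the end, for the whole second after the job is handed in: Red stand, bottom up: flange, green wheel, brass collar; blue stand: pink wheel, white collar. Each threaded on its spindle (origin within 10 mm of the axis), within 4 mm of its seated height, tilted under 0.12 rad, slower than 20 mm/s (horizontal distance between each of flange, green_wheel, brass_collar and red_spindle below 0.01 m and z of flange in the frame of red_spindle between 0.008 and 0.016 m and angle between each of flange, green_wheel, brass_collar, pink_wheel, white_collar's own z axis and vertical below 0.12 rad and linear speed of each of flange, green_wheel, brass_collar, pink_wheel, white_collar below 0.02 m/s and z of green_wheel in the frame of red_spindle between 0.022 and 0.03 m and z of brass_collar in the frame of red_spindle between 0.039 and 0.047 m and horizontal distance between each of pink_wheel, white_collar and blue_spindle below 0.01 m and z of pink_wheel in the frame of blue_spindle between 0.008 and 0.016 m and z of white_collar in the frame of blue_spindle between 0.025 and 0.033 m); the robot touches nothing.
It fails at once if a piece is let drop down a spindle (on a spindle, below its tip, faster than 0.55 m/s) ((horizontal distance between flange and red_spindle below 0.012 m and height (world z) of flange below 0.068 m and linear speed of flange above 0.55 m/s) or (horizontal distance between flange and blue_spindle below 0.012 m and height (world z) of flange below 0.068 m and linear speed of flange above 0.55 m/s) or (horizontal distance between green_wheel and red_spindle below 0.012 m and height (world z) of green_wheel below 0.068 m and linear speed of green_wheel above 0.55 m/s) or (horizontal distance between green_wheel and blue_spindle below 0.012 m and height (world z) of green_wheel below 0.068 m and linear speed of green_wheel above 0.55 m/s) or (horizontal distance between pink_wheel and red_spindle below 0.012 m and height (world z) of pink_wheel below 0.068 m and linear speed of pink_wheel above 0.55 m/s) or (horizontal distance between pink_wheel and blue_spindle below 0.012 m and height (world z) of pink_wheel below 0.068 m and linear speed of pink_wheel above 0.55 m/s) or (horizontal distance between brass_collar and red_spindle below 0.012 m and height (world z) of brass_collar below 0.068 m and linear speed of brass_collar above 0.55 m/s) or (horizontal distance between brass_collar and blue_spindle below 0.012 m and height (world z) of brass_collar below 0.068 m and linear speed of brass_collar above 0.55 m/s) or (horizontal distance between white_collar and red_spindle below 0.012 m and height (world z) of white_collar below 0.068 m and linear speed of white_collar above 0.55 m/s) or (horizontal distance between white_collar and blue_spindle below 0.012 m and height (world z) of white_collar below 0.068 m and linear speed of white_collar above 0.55 m/s)).
It fails at once if the jar, the polishing bar or the brush is moved by more than 20 mm (distance of any of jar, compound_bar, brush from where it was at the start of the episode above 0.02 m).
It also fails if it takes over 118 s, if anything falls off the work surface, if the arm or the gripper's body presses on something with over 40 N, if the wrist force passes 120 N, or if a joint passes its speed limit or range.

## Working session

There is one attempt and no reset: what is moved stays moved. The work goes in short steps, each a Python script; the robot and the scene stay as the last script left them, time stands still between calls to the robot, and variables do not carry over. Pictures are saved under pics/ and viewed, at most 14 in all, crops included, and the job is handed in when it is done.

```bash
mkdir -p pics; ls; python3 - <<'E'
from station import bot, hand, solver, viewer
import cv2, numpy as np
for n in ("side","top","wrist"):
    im=viewer.capture(n); cv2.imwrite(f"pics/{n}0.png",im)
    i=viewer.camera_info(n); R=cv2.Rodrigues(np.array(i["rvec"]))[0]
    print(n,i, "C",-R.T@np.array(i["tvec"]).ravel())
print(bot.read_time_s(),bot.read_orientation(),bot.read_opening())
E
```

```text
pics
side {'fovy': 47.569807549362224, 'cx': 312.8324037977163, 'cy': 237.2418666318026, 'rvec': array([ 0.28205454, -2.80341388,  1.16125136]), 'tvec': array([0.61417273, 0.09051895, 1.03037815])} C [0.45151293 0.77540291 0.80122864]
top {'fovy': 44.24205196330882, 'cx': 318.86022478950986, 'cy': 254.6708191990064, 'rvec': array([ 2.09300177, -2.12166871,  0.21922365]), 'tvec': array([0.0060881 , 0.60947813, 1.20095963])} C [ 0.34299681 -0.00645275  1.30235028]
wrist {'fovy': 64.90988273306304, 'cx': 322.2326911049252, 'cy': 239.5227480972175, 'rvec': array([-2.28470851,  1.76585377,  0.27422256]), 'tvec': array([-0.62435814, -0.03912699,  0.38120473])} C [ 0.23248302 -0.5852227   0.37434888]
0.15 [ 9.91894609e-01  1.27061488e-01 -9.97624475e-05 -6.73547774e-04] 0.08511656399289923
```

View pics/top0.png

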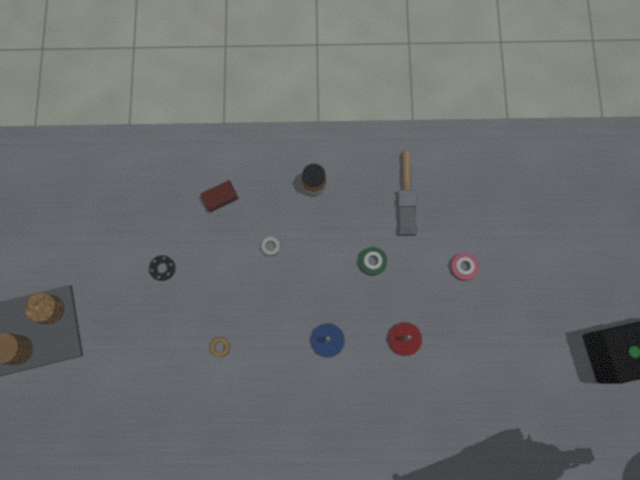

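View pics/side0.png

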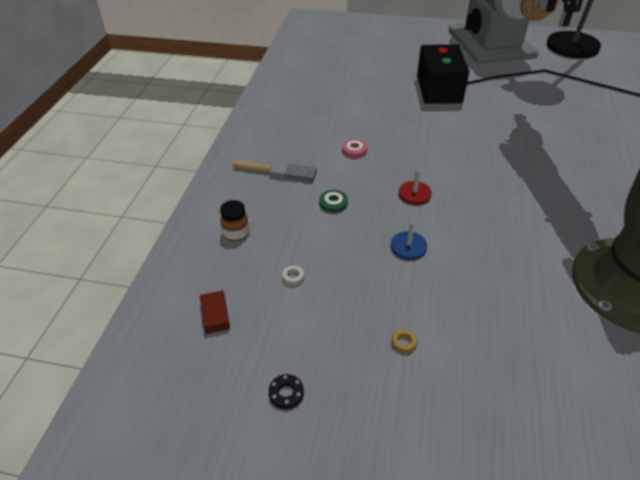

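The top view shows the whole scene (u,v):
- Pieces: flange (162,268), white collar (270,246), green wheel (373,261), pink wheel (464,266), brass collar (220,347).
- Stands: blue (327,340), red (405,338).
- Bystanders, along the top: bar (219,195), jar (313,178), brush (407,200).

The side view shows the same pieces:
- Pieces: flange (286,391), white (293,275), green (334,201), pink (355,148), brass (404,341).
- Stands: blue (409,245), red (415,192).

```bash
cat > vis.py <<'E'
import cv2, numpy as np
HSV={ # name: (lo,hi) ranges, full-size silhouettes
 "green_wheel":[((50,70,25),(90,255,255))],
 "pink_wheel":[((165,60,120),(180,140,255)),((0,60,120),(4,140,255))],
 "brass_collar":[((10,100,80),(28,255,255))],
 "blue_spindle":[((100,140,40),(130,255,255))],
 "red_spindle":[((0,170,70),(6,255,255)),((174,170,70),(180,255,255))],
 "white_collar":[((0,0,150),(180,45,255))],
 "flange":[((0,0,0),(180,255,48))]}
def cam(i):
    f=240/np.tan(np.radians(i["fovy"])/2)
    K=np.array([[f,0,i["cx"]],[0,f,i["cy"]],[0,0,1.]])
    R=cv2.Rodrigues(np.array(i["rvec"],float))[0]
    return K,R,np.array(i["tvec"],float).ravel()
def proj(c,X): p=c[0]@(c[1]@X+c[2]); return p[:2]/p[2]
def ray(c,uv): return -c[1].T@c[2], c[1].T@np.linalg.inv(c[0])@np.array([*uv,1.])
def plane(c,uv,z):
    o,d=ray(c,uv); return o+d*(z-o[2])/d[2]
def tri(c1,u1,c2,u2):
    P=[c[0]@np.c_[c[1],c[2]] for c in (c1,c2)]
    X=cv2.triangulatePoints(P[0],P[1],np.array(u1,float),np.array(u2,float)).ravel()
    return X[:3]/X[3]
def blob(im,name,near=None,rad=30):
    """filled outline of the colour blob nearest to a pixel -> (centre of bounding ellipse, contour)"""
    h=cv2.cvtColor(im,cv2.COLOR_BGR2HSV); m=np.zeros(h.shape[:2],np.uint8)
    for lo,hi in HSV[name]: m|=cv2.inRange(h,lo,hi)
    if near is not None:
        w=np.zeros_like(m); cv2.circle(w,tuple(int(x) for x in near),rad,255,-1); m&=w
    m=cv2.morphologyEx(m,cv2.MORPH_CLOSE,np.ones((3,3)))
    cs,_=cv2.findContours(m,cv2.RETR_EXTERNAL,cv2.CHAIN_APPROX_NONE)
    c=max(cs,key=cv2.contourArea); return cv2.fitEllipse(cv2.convexHull(c)),c
E
cat > m0.py <<'E'
from vis import *
from station import viewer
T={"flange":(162,268),"white_collar":(270,246),"green_wheel":(373,261),"pink_wheel":(464,266),"brass_collar":(220,347),"blue_spindle":(327,340),"red_spindle":(405,338)}
S={"flange":(286,391),"white_collar":(293,275),"green_wheel":(334,201),"pink_wheel":(355,148),"brass_collar":(404,341),"blue_spindle":(409,245),"red_spindle":(415,192)}
it,is_=cv2.imread("pics/top0.png"),cv2.imread("pics/side0.png")
ct,cs=cam(viewer.camera_info("top")),cam(viewer.camera_info("side"))
for n in T:
    a,ca=blob(it,n,T[n],22); b,cb=blob(is_,n,S[n],26)
    X=tri(ct,a[0],cs,b[0])
    print(n,np.round(a[0],1),np.round(a[1],1),np.round(b[0],1),np.round(b[1],1),"tri",np.round(X*1000,1),"plane7",np.round(plane(ct,a[0],.007)*1000,1))
E
python3 m0.py
```

```text
flange [161.6 267.7] [22.9 23.7] [285.6 391.9] [34. 35.] tri [598.  350.7   5.5] plane7 [597.1 350.3   7. ]Traceback (most recent call last):
  File "m0.py", line 8, in <module>
    a,ca=blob(it,n,T[n],22); b,cb=blob(is_,n,S[n],26)
         ~~~~^^^^^^^^^^^^^^
  File "vis.py", line 31, in blob
    c=max(cs,key=cv2.contourArea); return cv2.fitEllipse(cv2.convexHull(c)),c
ValueError: max() iterable argument is empty
```

```bash
python3 - <<'E'
import cv2
for f,pts in (("top0",[(262,246),(278,246),(250,246),(373,253),(361,261),(464,255),(475,266),(213,347),(315,340),(395,345)]),("side0",[(284,275),(302,276),(270,275)])):
    h=cv2.cvtColor(cv2.imread(f"pics/{f}.png"),cv2.COLOR_BGR2HSV); print([h[v,u].tolist() for u,v in pts])
E
sed -i 's/((0,0,150),(180,45,255))/((0,0,122),(180,60,255))/' vis.py; python3 m0.py
```

```text
[[54, 10, 134], [60, 9, 135], [103, 20, 114], [60, 6, 159], [74, 105, 80], [172, 105, 143], [174, 87, 141], [20, 107, 117], [110, 134, 99], [178, 154, 106]]
[[37, 15, 158], [37, 17, 138], [110, 13, 120]]
flange [161.6 267.7] [22.9 23.7] [285.6 391.9] [34. 35.] tri [598.  350.7   5.5] plane7 [597.1 350.3   7. ]
white_collar [270.2 245.1] [17.4 17.9] [289.7 270.3] [26.1 48.9] tri [646.4 106.5  18.4] plane7 [645.5 107.3   7. ]
green_wheel [372.5 260.6] [26.4 27. ] [333.1 200.7] [22.6 27.9] tri [ 607.  -121.8    7.5] plane7 [ 606.7 -121.8    7. ]
pink_wheel [464.9 265.7] [25.7 27.4] [354.3 146. ] [15.1 24.4] tri [ 591.4 -326.    13.5] plane7 [ 592.2 -327.6    7. ]
brass_collar [219.5 346.9] [17.8 17.9] [403.9 340.7] [22.5 24.4] tri [420.5 216.6   7.2] plane7 [420.  216.6   7. ]
blue_spindle [327.1 340. ] [28.8 29.9] [408.4 245.3] [26.9 34.6] tri [432.4 -17.6   5.5] plane7 [431.8 -17.6   7. ]Traceback (most recent call last):
  File "m0.py", line 8, in <module>
    a,ca=blob(it,n,T[n],22); b,cb=blob(is_,n,S[n],26)
         ~~~~^^^^^^^^^^^^^^
  File "vis.py", line 31, in blob
    c=max(cs,key=cv2.contourArea); return cv2.fitEllipse(cv2.convexHull(c)),c
                                          ~~~~~~~~~~~~~~^^^^^^^^^^^^^^^^^^^
cv2.error: OpenCV(4.12.0) /io/opencv/modules/imgproc/src/shapedescr.cpp:361: error: (-201:Incorrect size of input array) There should be at least 5 points to fit the ellipse in function 'fitEllipseNoDirect'
```

```bash
sed -i 's/((0,0,122),(180,60,255))/((20,0,110),(95,60,255))/; s/(0,170,70),(6/(0,125,70),(6/; s/(174,170,70)/(172,125,70)/; s/(100,140,40)/(100,120,40)/; s/((165,60,120)/((165,50,90)/' vis.py; python3 m0.py
python3 - <<'E'
from station import bot,solver
from scipy.spatial.transform import Rotation as R
import numpy as np
# tool down, closing axis (y) at angle a in world
for nm,p in dict(flange=(.598,.35),white=(.6455,.107),green=(.607,-.122),pink=(.592,-.327),brass=(.42,.217),blue=(.432,-.018),red=(.435,-.19)).items():
  for a in (0,30,60,90,120,150,180,-30,-60,-90,-120,-150):
    q=(R.from_euler('z',a,degrees=True)*R.from_matrix(np.array([[0,1,0],[1,0,0],[0,0,-1]]).T)).as_quat()
    js=[solver.solve_ik([*p,z],q) for z in (.018,.12)]
    if all(j is not None for j in js): print(nm,a,np.round(js[0],2),round(abs(np.array(js[0])-js[1]).max(),2))
E
```

```text
flange [161.6 267.7] [22.9 23.7] [285.6 391.9] [34. 35.] tri [598.  350.7   5.5] plane7 [597.1 350.3   7. ]
white_collar [270.4 245.1] [18.1 19.4] [292.6 273.2] [17.6 23.1] tri [644.6 106.5  12. ] plane7 [645.6 106.9   7. ]
green_wheel [372.5 260.6] [26.4 27. ] [333.1 200.7] [22.6 27.9] tri [ 607.  -121.8    7.5] plane7 [ 606.7 -121.8    7. ]
pink_wheel [464.5 265.8] [26.9 28.4] [354.4 147.5] [19.1 25.7] tri [ 591.6 -326.3    8.8] plane7 [ 592.  -326.8    7. ]
brass_collar [219.5 346.9] [17.8 17.9] [403.9 340.7] [22.5 24.4] tri [420.5 216.6   7.2] plane7 [420.  216.6   7. ]
blue_spindle [327.1 340.1] [31.3 31.4] [408.4 245.3] [27.5 35.3] tri [432.2 -17.5   5.5] plane7 [431.6 -17.4   7. ]
red_spindle [404.5 338.7] [31.6 32.3] [414.7 191.9] [21.9 31.9] tri [ 432.7 -186.     7.3] plane7 [ 432.3 -186.     7. ]
flange 0 [-0.16  0.95 -0.78  1.54  0.76  0.98 -1.17] 0.23
flange 30 [-0.13  0.98 -0.86  1.54  0.83  1.03 -0.7 ] 0.24
flange 60 [-0.11  0.99 -0.91  1.53  0.86  1.05 -0.2 ] 0.28
flange 90 [-0.09  1.01 -0.94  1.53  0.89  1.07  0.31] 0.31
flange 120 [-0.    1.14 -1.23  1.53  1.11  1.28
[... 3907 characters left out ...]
   0.29 -2.63] 0.31
red 0 [ 0.68  0.66 -0.48  2.15  0.65  0.48 -0.3 ] 0.24
red 30 [ 0.74  0.68 -0.58  2.15  0.75  0.53  0.12] 0.23
red 60 [ 0.8   0.7  -0.67  2.15  0.82  0.57  0.56] 0.25
red 90 [ 0.81  0.7  -0.69  2.15  0.84  0.59  1.07] 0.22
red 120 [ 1.07  0.95 -1.23  2.14  1.15  0.99  1.26] 0.32
red 150 [-0.28  0.97  1.15  2.16 -1.21  0.93 -2.04] 0.35
red 180 [ 0.28  0.63  0.13  2.15 -0.2   0.37 -2.57] 0.26
red -30 [ 0.61  0.64 -0.38  2.15  0.54  0.44 -0.71] 0.25
red -60 [ 0.55  0.63 -0.29  2.15  0.43  0.42 -1.12] 0.26
red -90 [ 0.47  0.62 -0.17  2.15  0.26  0.39 -1.48] 0.27
red -120 [ 0.4   0.62 -0.06  2.15  0.1   0.37 -1.83] 0.27
red -150 [ 0.33  0.62  0.04  2.15 -0.06  0.37 -2.19] 0.27
```

Each piece and each base triangulates to about its own mid-height on the table, and the two views agree to 1–2 mm. The bore clearance is ±7 mm, so that is close enough to act on. I'll start with the pink wheel and check the grip.

```bash
cat > job.py <<'E'
from station import bot, hand, viewer
import cv2, numpy as np
from vis import *
Q=[2**-.5,2**-.5,0,0]   # tool down, fingers close along world x
P=dict(flange=(.5975,.3505),white_collar=(.645,.1068),green_wheel=(.607,-.1218),pink_wheel=(.592,-.3265),
       brass_collar=(.4203,.2166),blue=(.432,-.0175),red=(.4325,-.186))
UP=.15
def fz(): return bot.read_wrist_force()[2]
def pick(n,zg,first=False):
    x,y=P[n]
    bot.move_to([x,y,UP],Q)
    bot.servo_line([x,y,zg],vel=.12); hand.gripper_close(40)
    print(n,"grip",bot.read_opening(),bot.read_gripper_force(),"t",bot.read_time_s())
    bot.servo_line([x,y,UP],vel=.15)
    print(" lifted",bot.read_opening(),bot.read_gripper_force(),bot.read_wrist_force())
def carry(s):
    bot.servo_line([*P[s],UP],rot=Q,vel=.2); bot.hold(.2)
    print(" above",s,bot.read_tool_pos(),bot.read_time_s())
def lower(s,zg,seat,dx=0,dy=0):
    x,y=P[s][0]+dx,P[s][1]+dy; z=zg+seat+.005
    if dx or dy: bot.servo_line([x,y,UP],vel=.05)
    bot.servo_line([x,y,z],vel=.07); bot.hold(.2); f0=fz()
    while z>zg+seat-.003:
        z-=.001; bot.servo_line([x,y,z],vel=.02); f=fz()
        if abs(f-f0)>4: break
    print(" contact",z-zg,"f",f0,f,bot.read_tool_pos())
    return x,y
def release(x,y):
    hand.let_go(); bot.servo_line([x,y,UP],vel=.15)
    print(" released",bot.read_opening(),fz(),bot.read_time_s())
def snap(cam_,name): im=viewer.capture(cam_); cv2.imwrite(f"pics/{name}.png",im); return im
E
python3 - <<'E'
from job import *
pick("pink_wheel",.017); carry("blue"); snap("wrist","w_pink"); snap("side","s_pink"); snap("top","t_pink")
E
python3 -c "
import cv2,numpy as np
a=cv2.imread('pics/w_pink.png');b=cv2.imread('pics/s_pink.png')
b=cv2.resize(b[140:290,330:530],(640,480));c=np.hstack([a,b]);cv2.imwrite('pics/c1.png',cv2.resize(c,(800,300)))"
```

```text
pink_wheel grip 0.05914942547113878 43.75344732776284 t 3.675
 lifted 0.05914352210080376 43.26635677367449 [ 0.01345648  0.05606279 -1.79186957]
 above blue [ 0.43215279 -0.01791499  0.1499074 ] 6.8
```

View pics/c1.png

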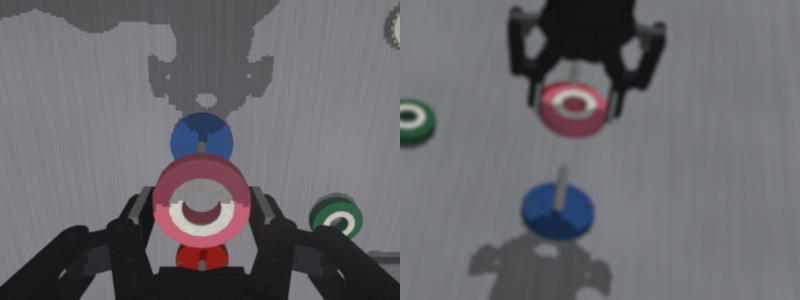

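The pink wheel is held level: its washer is at about (322,328) in the full-size wrist picture, and the blue base is behind it. I'll measure how far its axis sits from the TCP.

```bash
cat >> job.py <<'E'
def inhand(w,s,name,ztop):
    """centre of the held piece's outer outline, wrist ray on plane + two-view point, minus TCP"""
    cw,cs=cam(viewer.camera_info("wrist")),cam(viewer.camera_info("side")); t=np.array(bot.read_tool_pos())
    X=t.copy(); X[2]=ztop-.008
    a,_=blob(w,name,proj(cw,X),95); b,_=blob(s,name,proj(cs,X),32)
    print(" wrist",np.round(a[0],1),np.round(a[1],1),"side",np.round(b[0],1),np.round(b[1],1))
    print(" plane",np.round((plane(cw,a[0],ztop-.008)-t)*1000,1),"tri",np.round((tri(cw,a[0],cs,b[0])-t)*1000,1), "expect px",proj(cw,X),proj(cs,X))
E
python3 - <<'E'
from job import *
inhand(cv2.imread("pics/w_pink.png"),cv2.imread("pics/s_pink.png"),"pink_wheel",.150)
E
```

```text
wrist [322.2 321. ] [152.1 159.4] side [415.8 194.2] [28.4 35.6]
 plane [ 0.3  1.4 -7.9] tri [ 1.2  1.7 -7.4] expect px [321.3627307  324.09732013] [416.73699815 193.99272508]
```

```bash
python3 - <<'E'
from job import *
x,y=lower("blue",.017,.012,0,-.0015); release(x,y)
pick("white_collar",.021); carry("blue"); w=snap("wrist","w_wh"); s=snap("side","s_wh")
try: inhand(w,s,"white_collar",.143)
except Exception as e: print(e)
E
python3 -c "
import cv2,numpy as np
a=cv2.imread('pics/w_wh.png');b=cv2.imread('pics/s_wh.png')
b=cv2.resize(b[140:290,330:530],(640,480));c=np.hstack([a,b]);cv2.imwrite('pics/c2.png',cv2.resize(c,(800,300)))"
```

```text
contact 0.011999999999999997 f -2.515204645055401 16.478395584410986 [ 0.43198567 -0.0189995   0.02985178]
 released 0.08555541068249496 0.39435257402132007 11.8
white_collar grip 0.03966058260447329 39.907991364598274 t 14.5
 lifted 0.03960871250739485 40.36058306694031 [ 0.02951466  0.81329005 -0.76589663]
 above blue [ 0.4324953  -0.0169878   0.14992202] 17.0917
 wrist [321.9 321.6] [ 97.6 106.1] side [415.6 193.2] [12.2 20.7]
 plane [  0.2  -2.9 -14.9] tri [ 1.5  4.1 -2.6] expect px [321.34528085 315.45005289] [416.1709836  197.02415863]
```

View pics/c2.png

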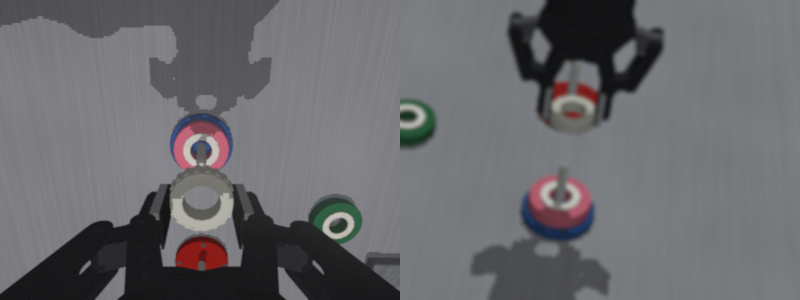

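Pink is seated on the blue base, and the white collar is held level. The wrist view puts the collar within about 3 mm of the TCP. Continuing.

```bash
python3 - <<'E'
from job import *
x,y=lower("blue",.021,.029,0,.0015); release(x,y)
pick("flange",.018); carry("red"); w=snap("wrist","w_fl"); s=snap("side","s_fl")
E
python3 -c "
import cv2,numpy as np
a=cv2.imread('pics/w_fl.png');b=cv2.imread('pics/s_fl.png')
b=cv2.resize(b[100:265,330:550],(640,480));c=np.hstack([a,b]);cv2.imwrite('pics/c3.png',cv2.resize(c,(800,300)))"
```

```text
contact 0.028999999999999995 f -0.34799697171231336 10.717644572488027 [ 0.43204197 -0.01596693  0.05064204]
 released 0.08511262369080273 0.06822300297081757 21.7333
flange grip 0.05669066027144332 41.40167064964771 t 24.875
 lifted 0.05642643492041537 42.66757948324084 [-0.32357207  0.20543452 -1.1706195 ]
 above red [ 0.43260591 -0.18569194  0.14999878] 29.0667
```

View pics/c3.png

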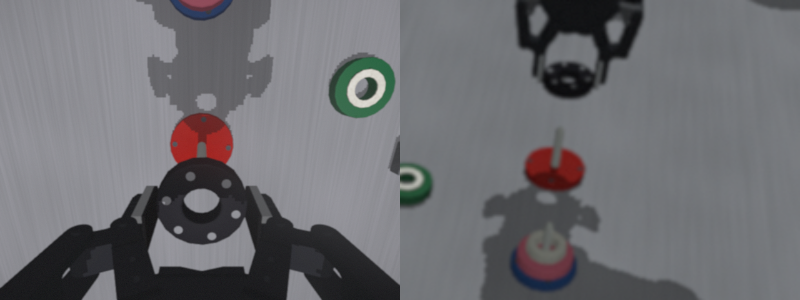

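The flange is held level with its bore at about (323,320) in the wrist picture, on the tool axis as before. The blue stack is complete. Next I'll thread the flange, then pick up the green wheel.

```bash
python3 - <<'E'
from job import *
x,y=lower("red",.018,.012); release(x,y)
pick("green_wheel",.017); carry("red"); w=snap("wrist","w_gr"); s=snap("side","s_gr")
inhand(w,s,"green_wheel",.150)
E
python3 -c "
import cv2,numpy as np
a=cv2.imread('pics/w_gr.png');b=cv2.imread('pics/s_gr.png')
b=cv2.resize(b[100:265,330:550],(640,480));c=np.hstack([a,b]);cv2.imwrite('pics/c4.png',cv2.resize(c,(800,300)))"
```

```text
contact 0.012999999999999994 f -0.38268022346575403 4.575497811765277 [ 0.43258627 -0.18601032  0.03125928]
 released 0.08551404910372007 -0.9893526241689448 33.5083
green_wheel grip 0.061755679975486234 42.91313096880913 t 35.8833
 lifted 0.06135050912015334 43.61577479168773 [-0.73360352  0.52918539 -0.77837138]
 above red [ 0.43334174 -0.18540977  0.14994072] 38.2
 wrist [321.9 321.8] [154.4 164.7] side [421.8 143. ] [21.4 31.1]
 plane [ 0.2  1.1 -7.9] tri [  0.5  -0.5 -10.6] expect px [321.28315791 324.20286342] [422.28908768 142.11311311]
```

View pics/c4.png

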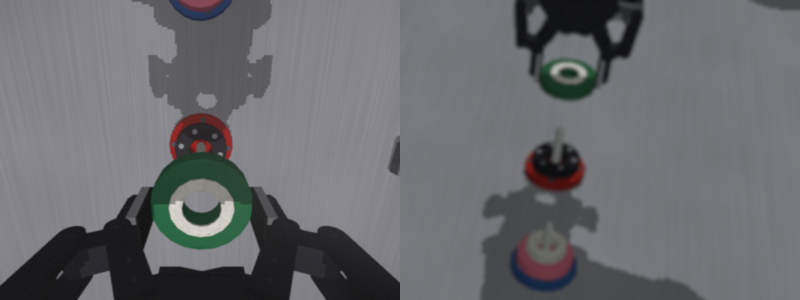

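The flange lies flat on the red base, centred on the spindle. The green wheel is held within about 1 mm of the TCP. I'll thread it, then do the brass collar.

```bash
python3 - <<'E'
from job import *
x,y=lower("red",.017,.026); release(x,y)
pick("brass_collar",.021); carry("red"); w=snap("wrist","w_br"); s=snap("side","s_br")
inhand(w,s,"brass_collar",.143)
E
python3 -c "
import cv2,numpy as np
a=cv2.imread('pics/w_br.png');b=cv2.imread('pics/s_br.png')
b=cv2.resize(b[100:265,330:550],(640,480));c=np.hstack([a,b]);cv2.imwrite('pics/c5.png',cv2.resize(c,(800,300)))"
```

```text
contact 0.02599999999999999 f -1.0606341360163372 16.2686344856419 [ 0.43262917 -0.18600699  0.04399282]
 released 0.0852736099398161 -0.6620387883185698 42.5917
brass_collar grip 0.04048907947717909 39.08009600825608 t 45.8167
 lifted 0.04037389462345799 40.40863157249987 [ 0.32889436  0.13648367 -1.32782847]
 above red [ 0.43259783 -0.18550842  0.15006914] 49.1917
 wrist [322.2 318.2] [105.3 107.3] side [422.2 144.3] [15.2 19.7]
 plane [  0.4  -1.3 -15. ] tri [  0.   -0.8 -14.1] expect px [321.29708081 315.31642633] [422.08994323 144.89326632]
```

View pics/c5.png

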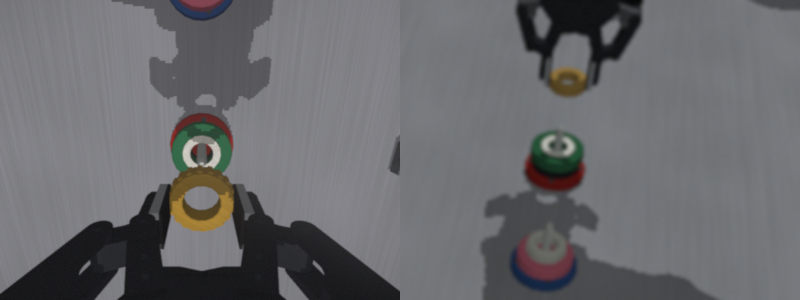

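The green wheel is seated, and the brass collar is held centred to about 1 mm. I'll thread it, back off and check.

```bash
python3 - <<'E'
from job import *
x,y=lower("red",.021,.043); release(x,y)
bot.move_to([.50,-.12,.30],Q); w=snap("wrist","w_end")
bot.move_to([.25,-.5,.30],Q); a=snap("top","t_end"); b=snap("side","s_end"); print(bot.read_time_s())
ct,cs=cam(viewer.camera_info("top")),cam(viewer.camera_info("side"))
a0=cv2.imread("pics/top0.png")
for n,s,z in (("brass_collar","red",.05),("green_wheel","red",.034),("white_collar","blue",.036),("pink_wheel","blue",.02)):
    X=np.array([*P[s],z]); u,_=blob(a,n,proj(ct,X),22); v,_=blob(b,n,proj(cs,X),24)
    print(n,np.round(tri(ct,u[0],cs,v[0])*1000,1),"plane",np.round(plane(ct,u[0],z)*1000,1),"spindle",P[s])
d=cv2.absdiff(a,a0).max(2)[120:240,190:430]; print("bystander diff px",int((d>25).sum()))
cv2.imwrite("pics/c6.png",np.hstack([cv2.resize(w,(400,300)),cv2.resize(b[140:290,340:490],(400,300))]))
E
```

```text
contact 0.043 f -1.1806761314455412 10.898084464720585 [ 0.43254426 -0.18601316  0.06470794]
 released 0.08544065845898369 0.6027117815477845 53.2917
55.85
brass_collar [ 432.7 -186.1   50.1] plane [ 432.6 -186.1   50. ] spindle (0.4325, -0.186)
green_wheel [ 433.  -186.3   31.5] plane [ 432.4 -185.9   34. ] spindle (0.4325, -0.186)
white_collar [431.5 -15.3  45.7] plane [431.7 -15.3  36. ] spindle (0.432, -0.0175)
pink_wheel [431.9 -17.9  22.2] plane [431.9 -17.9  20. ] spindle (0.432, -0.0175)
bystander diff px 23
```

View pics/c6.png

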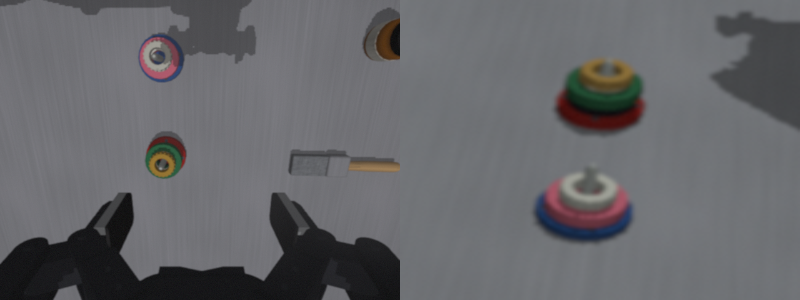

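Both stacks sit flat and centred. In the side crop, brass/green/flange are on red at about (605,75) and white/pink on blue at about (588,195). The few changed pixels near the bystanders fit the edge of the white collar's old place. Handing in.

```bash
python3 -c "
from station import bot
print(bot.hand_in())"
```

```text
the job is handed in; nothing more can be done
None
```

I handed the job in at about 56 s with both wheel sets made up: flange, green wheel and brass collar on red, pink wheel and white collar on blue, all lying flat and centred in the last pictures, with the jar, bar and brush undisturbed; no verdict came back.

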